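Load the grog mill and set its burr gap

TASK

Tip the five lumps of fired clay from the aluminium pouring tray into the hopper of the hand mill, all of them and without spilling, and set the empty tray back on the table, upright. Then set the grinding gap: turn the winged thumbscrew on top of the mill clockwise until it seats (burrs touching), back it off a quarter turn, and finish still gripping the thumbscrew there, because I will crank from the far side and its lock ring is loose. Leave the other things on the table where they are.

Things in the scene. Friction and masses are not known exactly. Their poses are not given: they have to be found in the camera images.
- tray_grip (a point): middle of the wooden grip bar over the pouring tray, 78 mm above the tray's underside. x points along the tray to its spout, y along the bar, z up. The bar is 14 mm thick (x), 22 mm high, 84 mm long between thin uprights; 37 mm of air between it and the wall tops. Take it from above, fingers closing along x, 25 N or more. The tray's weight hangs below it and resists tipping a little.
- tray_spout (a point): middle of the lip of the tray's open spout, 84 mm ahead of the grip (x) and 69 mm below it; same axes. Spout 79 mm wide inside, its side walls fall to 18 mm and its floor ramps up 7 mm over the last 40 mm. Smooth tray: lumps start to slide at about 20 degrees of slope, tipping it 50 degrees spout-down empties it.
- tray: open aluminium pouring tray, 132 x 84 mm, walls 30 mm high, 0.15 kg plus 0.075 kg of lumps; origin under it, 56 mm ahead of its closed back end and 76 mm behind the spout's lip; x towards the spout.
- lump0_mid (a point): centre of one of the five lumps of fired clay (terracotta, irregular, about 26 x 23 x 20 mm, 15 g) that lie side by side on the tray's floor
- lump1_mid (a point): centre of one of the five lumps of fired clay (terracotta, irregular, about 26 x 23 x 20 mm, 15 g) that lie side by side on the tray's floor
- lump2_mid (a point): centre of one of the five lumps of fired clay (terracotta, irregular, about 26 x 23 x 20 mm, 15 g) that lie side by side on the tray's floor
- lump3_mid (a point): centre of one of the five lumps of fired clay (terracotta, irregular, about 26 x 23 x 20 mm, 15 g) that lie side by side on the tray's floor
- lump4_mid (a point): centre of one of the five lumps of fired clay (terracotta, irregular, about 26 x 23 x 20 mm, 15 g) that lie side by side on the tray's floor
- hopper_mouth (a point): centre of the square mouth of the mill's hopper, level with its rim, 150 mm above the table. The mouth is 133 mm square inside, its sides along this point's x and y; the steel funnel is 61 mm deep, narrows to 56 mm square and is closed at the foot until the mill is cranked. The thumbscrew's axis lies 148 mm away along -y.
- mill: grey hand mill fixed to the table, left of the tray or right of it; origin under the middle of its base plate (140 mm along x, 262 mm along y). Hopper at its +y end, upright burr housing with the thumbscrew at its -y end. x points to the crank's side, away from the robot give or take 0.25 rad; the crank reaches 124 mm from the origin that way.
- screw_grip (a point): middle of the thumbscrew's wing, on its vertical axis, 202 mm above the table when seated; rises 4 mm a turn. The wing is a dark steel tab 44 mm long (x), 12 mm thick (y), 24 mm high, on a 12 mm shank; 20 mm free between the wing and the loose lock ring (25 mm wide) below it. Take it from above, fingers closing along y. Clockwise from above screws it down.
- thumbscrew (a joint): turn of the thumbscrew in rad: 0 = seated (hard stop), growing counter-clockwise seen from above as it is backed off. It starts 0.9 to 2.2 rad from its seat, turns with a friction of 0.06 N m and stays where it is left.
- tumbler: tall white paper beaker, 104 mm wide, 131 mm high, straw standing out of it, between tray and mill; origin at its foot; not to be disturbed
- glass_dish: octagonal glass dish, 67 mm wide, 18 mm high; origin at its foot; not to be disturbed
- spool_blue: spool of thread, 51 mm diameter, 60 mm high, upright; origin at its foot; not to be disturbed
- cream_jar: low white jar, about 50 mm wide and 20 mm high, standing in front of the mill; origin at its foot; not to be disturbed
Mind the look-alikes: they are no part of the job. What is shaped like the tray but green is not meant.

How it is judged:
By the outcome, as a careful person would: the job done as asked, in the order asked, and still so for the second after the job is handed in, while the arm keeps its last pose, push and grip.
It also fails if it takes over 72 s, if anything falls off the work surface, if the arm or the gripper's body presses on something with over 40 N, if the wrist force passes 120 N, or if a joint passes its speed limit or range.

ROBOT

A 7-joint arm with a two-finger parallel gripper is mounted at the origin on a cart in front of the work surface, level with it; the furniture and walls round the work are solid. World frame = base frame: x ahead of the robot, y to its left, z up, the work surface at z = 0. Lengths are in m, angles in rad, forces in N, time in s.
With the tool pointing down it reaches from about 0.35 to 0.9 m from the base axis. Payload 19.9 kg.
Tool frame: the origin (TCP) lies midway between the tips of the shut fingers; the grasp point (between the pads) lies 19 mm behind it; z points along the fingers, y is the line along which they close (so a half turn about z gives the same grasp; the last joint's range is limited). The gripper opens to 85 mm and grips with 20 to 120 N. Pads are 22 mm wide; open, the fingers measure 114 mm over their backs; the gripper's body (76 mm by 85 mm) begins 54 mm behind the grasp point. The pads swing forward as they close: fully open they stand 13 mm farther back than shut.
Start: joints at [1.167, 0.417, -0.01, 1.614, 0.005, 1.111, -0.053], TCP at [0.221, -0.585, 0.231] pointing down, gripper open.
Joint ranges: [-2.81, 2.81], [-0.39, 2.02], [-1.27, 1.25], [0.06, 2.57], [-1.19, 4.33], [0.19, 2], [-2.82, 2.82]. Speed limits (rad/s): [1.89, 1.89, 2.39, 2.39, 3.01, 3.01, 3.01].

INTERFACE

Orientations are given as a unit quaternion [w, x, y, z].
In Python, from bench import bot, viewer gives the robot as it stands.
- The arm moves only by the tool send_rows, never from a script. Its argument "increments" is a list of rows, each an object of numbers: "jaw": the opening, from 0 (shut) to 1 (fully open); "dx", "dy", "dz": the shift along the world's x, y, z in m; "rx", "ry", "rz": the turn, a rotation vector about the world's x, y, z in rad. In form: [{"jaw": .., "dx": .., "dy": .., "dz": .., "rx": .., "ry": .., "rz": ..}, ...]. A call has 1 to 12 rows; each row is the pose to reach, as a shift and turn from the pose commanded when the call began; what a row does not reach only later rows make up. A row lasts 1/10 s, in which the tool goes at most 50 mm and 8.59 degrees, less where a joint would pass 70% of its speed; a pose out of reach is approached as far as the arm can. A call with a gripper value outside its range is refused whole. The fingers move at their own pace and stop on an object; "newtons" is the grip in N (left out, the last holds). Time passes only in rows, so rows that repeat a pose let the fingers close. It gives the time, the measured TCP pose, the force, the opening and the grip force at its end, in the units of the state.
- bot.state(): the state, without advancing time (a new reading comes with each control period).
- viewer.grab_frame(name): name is "scene" or "top" or "wrist"; returns a dict with "pixels" (420x560x3 uint8, red, green, blue), "range_z" (420x560 float32, m along the optical axis (not along the pixel's ray), 0 where there is no reading), "camera_matrix" (3x3 intrinsics, pixels), "k1" (the pictures are not rectified: a ray, as slopes to the right and down, at radius r is drawn at 1 + k1 r^2 times it, then the intrinsics apply), "extrinsics" (4x4, takes a point from world to camera coordinates). Camera axes: x right, y down, z forward; pixel columns grow to the right and rows downward; lengths in m; the calibration is good to about 2 mm. A picture is of the moment at which its call begins.
- bot.hand_in(): hands the job in; it is judged then, once.
The state is a dict: "clock": time; "joints": joint angles; "qvel": joint speeds; "effort": joint torques, N m; "tool_pos": TCP position; "eef_rot": TCP orientation; "contact_force": force on the tool from outside, world axes, zero at the start; "moment": the same for the moment, N m; "finger_gap": opening from 0.0 (shut) to 1.0 (fully open); "grasp_force": force on a finger pad.
Only numpy, scipy, OpenCV 4.12 (cv2) and the standard library are available. Lean on these libraries where they do the work, as an engineer would, in place of code of your own. Each camera call takes 0.05 s, during which the arm holds its last target. There are 200 camera calls.

## Working session

There is one attempt and no reset: what is moved stays moved. The work goes in short steps, Python scripts to look and compute and a tool call to move; the robot and the scene stay as the last step left them, time stands still between calls to the robot, and variables do not carry over. Pictures are saved under pics/ and viewed, at most 10 in all, crops included, and the job is handed in when it is done.

Besides the shell and the picture viewer there is one more tool, called after ">>>" by a JSON object that holds its "method" and its "body". send_rows: Moves the arm, as the interface text tells. Its arguments: {"type":"object","properties":{"increments":{"type":"array","items":{"type":"object","properties":{"jaw":{"type":"number"},"dx":{"type":"number"},"dy":{"type":"number"},"dz":{"type":"number"},"rx":{"type":"number"},"ry":{"type":"number"},"rz":{"type":"number"}}}},"newtons":{"type":"number"}},"required":["increments"]}

```bash
ls; mkdir -p pics
cat > h.py <<'E'
import numpy as np, cv2
from bench import bot, viewer
def grab(n,fn=None):
    f=viewer.grab_frame(n)
    np.savez('%s.npz'%n,**{k:np.array(v) for k,v in f.items()})
    if fn: cv2.imwrite('pics/'+fn,f['pixels'][:,:,::-1])
    return f
def cloud(f):
    K=np.array(f['camera_matrix']);k1=float(f['k1']);E=np.array(f['extrinsics']);Z=np.array(f['range_z'])
    h,w=Z.shape;u,v=np.meshgrid(np.arange(w),np.arange(h))
    p=cv2.undistortPoints(np.stack([u,v],-1).reshape(-1,1,2).astype(np.float64),K,np.array([k1,0,0,0,0.])).reshape(h,w,2)
    P=np.dstack([p[...,0]*Z,p[...,1]*Z,Z])
    W=(P-E[:3,3])@E[:3,:3]
    W[Z<=0]=np.nan
    return W
E
python3 - <<'E'
from h import *
a=grab('scene','s1.png');b=grab('top','t1.png')
print(bot.state());
E
```

```text
pics
{'clock': 0.1, 'joints': array([ 1.16750354,  0.41790982, -0.01030721,  1.61409193,  0.00468676,
        1.11070073, -0.05298625]), 'qvel': array([ 8.08159846e-04, -1.65565630e-03,  3.76717777e-04, -2.73429705e-03,
       -2.34202556e-03, -1.18828106e-05,  3.72399320e-04]), 'effort': array([ 3.95829135e-03, -8.65820861e+01,  6.81102388e-01, -4.35637593e+01,
        1.91074179e-02,  5.02962735e-03, -3.18984587e-05]), 'tool_pos': array([ 0.22111019, -0.58425736,  0.23073485]), 'eef_rot': array([-5.26487954e-04,  9.83680907e-01,  1.79921033e-01, -1.32625138e-04]), 'contact_force': array([ 0.01805267, -0.4857044 ,  0.26889847]), 'moment': array([ 0.01038786, -0.01351498,  0.02317801]), 'grasp_force': 0.0, 'finger_gap': 0.996577241957627}
```

View pics/t1.png

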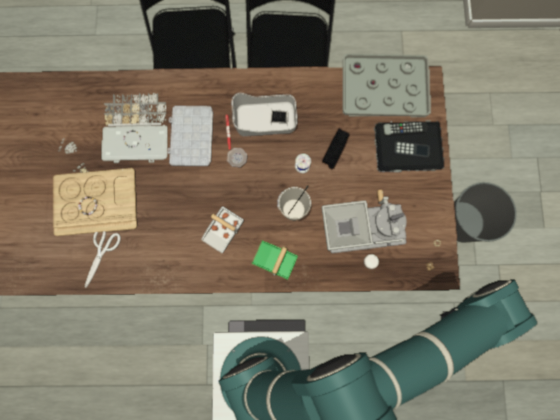

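View pics/s1.png

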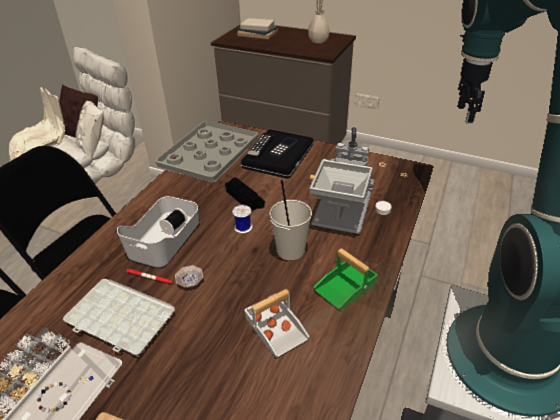

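The top view shows the real tray at about (222,230), the green look-alike at (275,260), the tumbler at (295,203), the hopper at (347,226) and the screw at (393,217). I'll enlarge these areas.

Run:
```python
from h import *
f=dict(np.load('top.npz'));W=cloud(f);im=f['pixels'][:,:,::-1]
c=cv2.resize(im[185:285,195:255],None,fx=6,fy=6,interpolation=2)[:600]
d=cv2.resize(im[185:285,310:420],None,fx=4,fy=6,interpolation=2)[:600]
cv2.imwrite('pics/c1.png',np.hstack([c,d])[:, :800])
np.set_printoptions(precision=3,suppress=True)
for (u,v) in [(222,245),(222,224),(213,217),(235,230),(347,226),(330,210),(366,205),(330,248),(370,245),(393,217),(371,262),(295,188),(275,260)]: print(u,v,W[v,u])
for nm in ['top','scene']:
    g=dict(np.load(nm+'.npz'));Wg=cloud(g);P=g['pixels'].astype(int);z=Wg[...,2]
    # wood bar of tray: height .067-.1
    m=(z>.06)&(z<.1)&(Wg[...,0]>.3)&(Wg[...,0]<.75)&(Wg[...,1]>.05)&(Wg[...,1]<.4)
    n,l,s,cc=cv2.connectedComponentsWithStats(m.astype(np.uint8))
    for i in range(1,n):
        if s[i,4]>8:
            q=Wg[l==i]; print(nm,s[i],q.mean(0),np.percentile(q,[2,98],axis=0).ravel(),cv2.minAreaRect((q[:,:2]*1000).astype(np.float32)))
    m=(z>.17)&(z<.26)&(Wg[...,0]>.3)&(Wg[...,0]<.75)&(Wg[...,1]<-.1)&(Wg[...,1]>-.5)
    q=Wg[m];print(nm,'screw',len(q),q.mean(0),np.percentile(q,[2,50,98],axis=0))
```

```text
222 245 [0.441 0.13  0.003]
222 224 [0.502 0.122 0.082]
213 217 [0.524 0.15  0.093]
235 230 [0.484 0.08  0.067]
347 226 [ 0.488 -0.292  0.094]
330 210 [ 0.538 -0.235  0.12 ]
366 205 [ 0.547 -0.348  0.15 ]
330 248 [ 0.409 -0.227  0.16 ]
370 245 [ 0.433 -0.378  0.019]
393 217 [ 0.495 -0.417  0.217]
371 262 [ 0.374 -0.378  0.021]
295 188 [ 0.612 -0.122  0.124]
275 260 [ 0.387 -0.052  0.002]
top [211 214  25  18 126] [0.507 0.117 0.089] [0.481 0.08  0.07  0.533 0.157 0.097] ((508.0449523925781, 118.1330795288086), (90.89299774169922, 14.78184700012207), 56.353084564208984)
top screw 95 [ 0.513 -0.39   0.203] [[ 0.489 -0.45   0.173]
 [ 0.499 -0.427  0.212]
 [ 0.603 -0.152  0.222]]
scene [252 289  38  29 411] [0.507 0.125 0.082] [0.48  0.087 0.065 0.534 0.16  0.091] ((507.8264465332031, 121.69315338134766), (90.14640045166016, 17.022916793823242), 57.26343536376953)
scene screw 111 [ 0.522 -0.36   0.196] [[ 0.491 -0.442  0.171]
 [ 0.501 -0.414  0.2  ]
 [ 0.604 -0.148  0.215]]
```

View pics/c1.png

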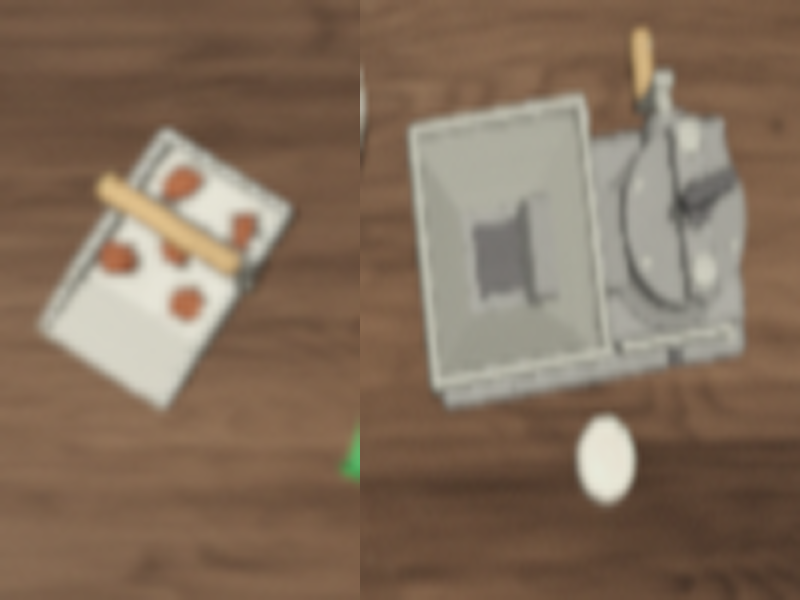

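The tray's spout faces the robot and to the left (yaw about 146°), with the bar at about (0.508, 0.120). The mill is yawed about +0.14. I'll compute the hopper and wing positions and set out for the tray.

```bash
cat >> h.py <<'E'
def ray(f,u,v,z):
    K=np.array(f['camera_matrix']);k1=float(f['k1']);E=np.array(f['extrinsics'])
    p=cv2.undistortPoints(np.array([[[u,v]]],float),K,np.array([k1,0,0,0,0.])).ravel()
    R=E[:3,:3];o=-R.T@E[:3,3];d=R.T@np.array([p[0],p[1],1.]);return o+d*(z-o[2])/d[2]
E
python3 - <<'E'
from h import *
np.set_printoptions(precision=3,suppress=True)
f=dict(np.load('top.npz'))
c=np.array([ray(f,360*0+u,v,.15) for u,v in [(322.5,205.8),(365.5,201.2),(372,243.3),(328.8,249.2)]]);print(c,c.mean(0))
for i in range(4): d=c[(i+1)%4]-c[i];print(np.hypot(*d[:2]),np.arctan2(d[1],d[0]))
for u,v in [(310+322/4-0,185+205/6),(310+373/4,185+178/6)]: print(ray(f,u,v,.212))
E
```

```text
[[ 0.546 -0.208  0.15 ]
 [ 0.559 -0.347  0.15 ]
 [ 0.423 -0.361  0.15 ]
 [ 0.406 -0.224  0.15 ]] [ 0.484 -0.285  0.15 ]
0.13925924207711274 -1.4767002395822675
0.13675616207361857 -3.0379218306640112
0.13816146363505397 1.692017353366985
0.1405185548101533 0.11158923463338465
[ 0.489 -0.41   0.212]
[ 0.503 -0.45   0.212]
```

>>> {"method": "send_rows", "body": {"increments": [{"jaw":1,"dx":0.02,"dy":0.04,"dz":0.03},{"dx":0.04,"dy":0.09,"dz":0.04,"rz":0.1,"jaw":1},{"dx":0.06,"dy":0.135,"dz":0.04,"rz":0.2,"jaw":1},{"dx":0.08,"dy":0.18,"dz":0.04,"rz":0.3,"jaw":1},{"dx":0.1,"dy":0.225,"dz":0.04,"rz":0.4,"jaw":1},{"dx":0.12,"dy":0.27,"dz":0.04,"rz":0.5,"jaw":1},{"dx":0.14,"dy":0.315,"dz":0.04,"rz":0.62,"jaw":1},{"dx":0.16,"dy":0.36,"dz":0.04,"rz":0.62,"jaw":1},{"dx":0.18,"dy":0.405,"dz":0.04,"rz":0.62,"jaw":1},{"dx":0.2,"dy":0.45,"dz":0.04,"rz":0.62,"jaw":1},{"dx":0.22,"dy":0.495,"dz":0.04,"rz":0.62,"jaw":1},{"dx":0.24,"dy":0.54,"dz":0.04,"rz":0.62,"jaw":1}]}}

```text
$.increments[0]: bad value
```

>>> {"method": "send_rows", "body": {"increments": [{"jaw":1.0,"dx":0.02,"dy":0.04,"dz":0.03,"rx":0,"ry":0,"rz":0},{"jaw":1.0,"dx":0.06,"dy":0.135,"dz":0.04,"rx":0,"ry":0,"rz":0.12},{"jaw":1.0,"dx":0.08,"dy":0.18,"dz":0.04,"rx":0,"ry":0,"rz":0.24},{"jaw":1.0,"dx":0.1,"dy":0.225,"dz":0.04,"rx":0,"ry":0,"rz":0.36},{"jaw":1.0,"dx":0.12,"dy":0.27,"dz":0.04,"rx":0,"ry":0,"rz":0.48},{"jaw":1.0,"dx":0.14,"dy":0.315,"dz":0.04,"rx":0,"ry":0,"rz":0.62},{"jaw":1.0,"dx":0.16,"dy":0.36,"dz":0.04,"rx":0,"ry":0,"rz":0.62},{"jaw":1.0,"dx":0.18,"dy":0.405,"dz":0.04,"rx":0,"ry":0,"rz":0.62},{"jaw":1.0,"dx":0.2,"dy":0.45,"dz":0.04,"rx":0,"ry":0,"rz":0.62},{"jaw":1.0,"dx":0.22,"dy":0.495,"dz":0.04,"rx":0,"ry":0,"rz":0.62},{"jaw":1.0,"dx":0.24,"dy":0.54,"dz":0.04,"rx":0,"ry":0,"rz":0.62},{"jaw":1.0,"dx":0.26,"dy":0.585,"dz":0.03,"rx":0,"ry":0,"rz":0.62}]}}

```text
clock: 1.3
tool_pos: [0.4617, -0.0427, 0.2667]
eef_rot: [0.0, 0.882, 0.471, 0.0]
contact_force: [0.8, -1.1, 0.4]
finger_gap: 1.0
grasp_force: 0.0
```

>>> {"method": "send_rows", "body": {"increments": [{"jaw":1.0,"dx":0.015,"dy":0.06,"dz":-0.02,"rx":0,"ry":0,"rz":0},{"jaw":1.0,"dx":0.027,"dy":0.12,"dz":-0.04,"rx":0,"ry":0,"rz":0},{"jaw":1.0,"dx":0.027,"dy":0.12,"dz":-0.06,"rx":0,"ry":0,"rz":0},{"jaw":1.0,"dx":0.027,"dy":0.12,"dz":-0.06,"rx":0,"ry":0,"rz":0},{"jaw":1.0,"dx":0.027,"dy":0.12,"dz":-0.06,"rx":0,"ry":0,"rz":0}]}}

```text
clock: 1.8
tool_pos: [0.4878, 0.0755, 0.2057]
eef_rot: [-0.0, 0.882, 0.472, -0.001]
contact_force: [0.1, -0.7, 1.0]
finger_gap: 1.0
grasp_force: 0.0
```

Run:
```python
from h import *
np.set_printoptions(precision=4,suppress=True)
s=bot.state();print(s['clock'],s['joints'],s['tool_pos'],s['eef_rot'])
f=grab('wrist','w1.png');W=cloud(f);z=W[...,2]
m=(z>.06)&(z<.1)
n,l,st,cc=cv2.connectedComponentsWithStats(m.astype(np.uint8))
for i in range(1,n):
    if st[i,4]>150:
        q=W[l==i];print(st[i],q.mean(0),cv2.minAreaRect((q[:,:2]*1000).astype(np.float32)),np.percentile(q[:,2],[5,95]))
```

```text
1.8 [ 0.3297  0.2644 -0.628   1.943   0.1836  0.9924 -0.9708] [0.4878 0.0755 0.2057] [-0.0005  0.8816  0.472  -0.0007]
[ 260   67   23  132 2611] [0.5102 0.124  0.09  ] ((508.372802734375, 121.41978454589844), (90.38267517089844, 14.072040557861328), 56.9696159362793) [0.0874 0.0917]
[ 433  278   98   42 1771] [ 0.5726 -0.0745  0.0815] ((577.082763671875, -78.50094604492188), (16.338855743408203, 62.85679626464844), 70.9405746459961) [0.0624 0.0983]
[ 484  321   73   45 1877] [ 0.5901 -0.1408  0.0809] ((586.2078247070312, -137.4546661376953), (46.216278076171875, 44.80583190917969), 86.01506805419922) [0.0626 0.0981]
[ 220  359  101   44 2598] [ 0.3862 -0.0605  0.0839] ((381.860107421875, -62.603607177734375), (15.747255325317383, 89.92615509033203), 64.63703155517578) [0.0717 0.0913]
```

View pics/w1.png

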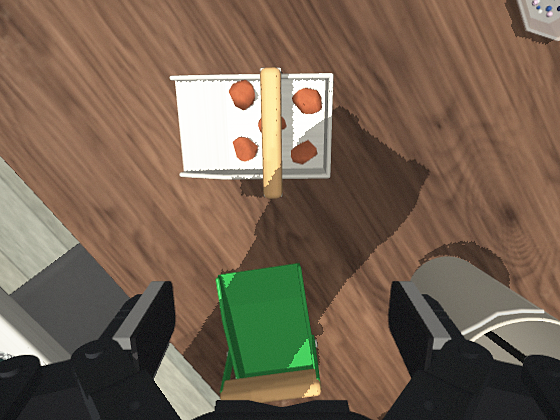

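The wrist view shows the bar at pixel column 271, rows 68–196, with the spout to the left and five lumps inside. The depth gives the bar centre as (0.5085, 0.122), top about 0.09, yaw 57°, which agrees with the top view. I'll descend and grip.

>>> {"method": "send_rows", "body": {"increments": [{"jaw":1.0,"dx":0.0205,"dy":0.0465,"dz":0,"rx":0,"ry":0,"rz":0.01},{"jaw":1.0,"dx":0.0205,"dy":0.0465,"dz":-0.03,"rx":0,"ry":0,"rz":0.01},{"jaw":1.0,"dx":0.0205,"dy":0.0465,"dz":-0.07,"rx":0,"ry":0,"rz":0.01},{"jaw":1.0,"dx":0.0205,"dy":0.0465,"dz":-0.11,"rx":0,"ry":0,"rz":0.01},{"jaw":1.0,"dx":0.0205,"dy":0.0465,"dz":-0.135,"rx":0,"ry":0,"rz":0.01},{"jaw":1.0,"dx":0.0205,"dy":0.0465,"dz":-0.146,"rx":0,"ry":0,"rz":0.01},{"jaw":0.5,"dx":0.0205,"dy":0.0465,"dz":-0.146,"rx":0,"ry":0,"rz":0.01},{"jaw":0.3,"dx":0.0205,"dy":0.0465,"dz":-0.146,"rx":0,"ry":0,"rz":0.01},{"jaw":0.0,"dx":0.0205,"dy":0.0465,"dz":-0.146,"rx":0,"ry":0,"rz":0.01},{"jaw":0.0,"dx":0.0205,"dy":0.0465,"dz":-0.146,"rx":0,"ry":0,"rz":0.01},{"jaw":0.0,"dx":0.0205,"dy":0.0465,"dz":-0.146,"rx":0,"ry":0,"rz":0.01},{"jaw":0.0,"dx":0.0205,"dy":0.0465,"dz":-0.146,"rx":0,"ry":0,"rz":0.01}], "newtons": 60}}

```text
clock: 3.05
tool_pos: [0.5091, 0.1217, 0.0609]
eef_rot: [0.0, 0.88, 0.476, 0.0]
contact_force: [-0.9, -1.9, 9.4]
finger_gap: 0.154
grasp_force: 61.1
```

Run:
```python
from h import *
np.set_printoptions(precision=4,suppress=True)
s=bot.state();print(s['clock'],s['joints'],s['tool_pos'],s['eef_rot'],s['finger_gap'],s['grasp_force'],s['contact_force'])
```

```text
3.05 [ 0.1459  0.5336 -0.543   1.9786  0.4033  0.7352 -1.2188] [0.5091 0.1217 0.0609] [0.0003 0.8796 0.4757 0.0004] 0.1536359563431621 61.079453229904175 [-0.8869 -1.859   9.3672]
```

```bash
cat > kin.py <<'E'
import numpy as np, itertools
from scipy.spatial.transform import Rotation as R
from scipy.optimize import least_squares
D=[([1.16750354,0.41790982,-0.01030721,1.61409193,0.00468676,1.11070073,-0.05298625],[.22111,-.58426,.23073],[-5.26e-4,.98368,.17992,-1.3e-4]),
([0.3297,0.2644,-0.628,1.943,0.1836,0.9924,-0.9708],[.4878,.0755,.2057],[-.0005,.8816,.472,-.0007]),
([0.1459,0.5336,-0.543,1.9786,0.4033,0.7352,-1.2188],[.5091,.1217,.0609],[.0003,.8796,.4757,.0004])]
def fk(q,s,p):
    r=R.from_euler('z',s[0]*q[0]+p[0]);x=np.array([0,0,p[2]])
    r=r*R.from_euler('y',q[1]);x=x+r.apply([p[6],0,p[3]])
    r=r*R.from_euler('z',s[1]*q[2])*R.from_euler('y',q[3]);x=x+r.apply([p[7],0,p[4]])
    r=r*R.from_euler('z',s[2]*q[4])*R.from_euler('y',q[5]);x=x+r.apply([p[8],0,p[5]])
    r=r*R.from_euler('z',s[3]*q[6]+p[1]);return r,x
def res(p,s):
    o=[]
    for q,x,w in D:
        r,y=fk(q,s,p);t=R.from_quat([w[1],w[2],w[3],w[0]])
        o+=list((r.inv()*t).as_rotvec())+list(y-np.array(x))
    return np.array(o)
if __name__=='__main__':
    np.set_printoptions(precision=4,suppress=True)
    best=[]
    for s in itertools.product([1,-1],repeat=4):
        for a in [-2.4,-1,0,1,2.4]:
          for b in [0,1.57,3.14,-1.57]:
            l=least_squares(res,[a,b,.33,.4,.4,.3,0,0,0],args=(s,));best.append((l.cost,s,l.x))
    best.sort(key=lambda t:t[0])
    for c in best[:1]+[b for b in best if b[1]!=best[0][1]][:2]: print(c)
    print(res(best[0][2],best[0][1]).reshape(-1,6))
E
python3 kin.py
```

```text
(np.float64(4.054096825827274e-06), (-1, -1, -1, -1), array([-0.0496,  1.5212,  4.9819,  0.4854,  0.4932,  4.9533,  0.0188,
        0.0176,  0.0183]))
(np.float64(0.02089105178405594), (1, -1, -1, 1), array([ 0.7407, -1.3812, 15.6669, -2.2579, -1.3121, 15.5597,  0.7879,
       -2.1465,  0.1918]))
(np.float64(0.020891051784055998), (1, -1, -1, 1), array([ 0.7407, -1.3812, 15.6669, -2.2579, -1.3121, 15.5597,  0.7879,
       -2.1465,  0.1918]))
[[-0.     -0.      0.     -0.0004  0.0002 -0.0014]
 [-0.0001  0.     -0.0001  0.0005  0.0013  0.0018]
 [-0.      0.      0.0001 -0.0001 -0.0008 -0.0004]]
```

>>> {"method": "send_rows", "body": {"increments": [{"jaw":0.0,"dx":0,"dy":0,"dz":0.01,"rx":0,"ry":0,"rz":0},{"jaw":0.0,"dx":0,"dy":0,"dz":0.03,"rx":0,"ry":0,"rz":0},{"jaw":0.0,"dx":0,"dy":0,"dz":0.06,"rx":0,"ry":0,"rz":0},{"jaw":0.0,"dx":0,"dy":0,"dz":0.1,"rx":0,"ry":0,"rz":0},{"jaw":0.0,"dx":0,"dy":0,"dz":0.14,"rx":0,"ry":0,"rz":0},{"jaw":0.0,"dx":0,"dy":0,"dz":0.18,"rx":0,"ry":0,"rz":0},{"jaw":0.0,"dx":0,"dy":0,"dz":0.22,"rx":0,"ry":0,"rz":0},{"jaw":0.0,"dx":0,"dy":0,"dz":0.25,"rx":0,"ry":0,"rz":0},{"jaw":0.0,"dx":0,"dy":0,"dz":0.27,"rx":0,"ry":0,"rz":0},{"jaw":0.0,"dx":0,"dy":0,"dz":0.27,"rx":0,"ry":0,"rz":0}]}}

```text
clock: 4.05
tool_pos: [0.5091, 0.1224, 0.3332]
eef_rot: [0.001, 0.879, 0.476, 0.002]
contact_force: [-0.1, 0.1, -2.1]
finger_gap: 0.158
grasp_force: 59.5
```

```bash
cat > plan.py <<'E'
from kin import *
np.set_printoptions(precision=3,suppress=True)
s=(-1,)*4
P=np.array([-0.0496,1.5212,.3286,.4854,.4932,.30,.0188,.0176,.0183])
lo=np.array([-2.81,-.39,-1.27,.06,-1.19,.19,-2.82]);hi=np.array([2.81,2.02,1.25,2.57,4.33,2,2.82])
H=np.array([.484,-.285,.15])
def pose(psi,th,lip):
    T=R.from_euler('z',psi)*R.from_euler('y',th)
    g=lip-T.apply([.084,0,-.069]);x=g+T.apply([0,0,-.017])
    # tool y = -tray x, tool z=-tray z, tool x = -tray... 
    M=np.array([[0,-1,0],[-1,0,0],[0,0,-1]]).T
    return T*R.from_matrix(M),x
def ik(Rt,x,q0,P=P):
    def f(q):
        r,y=fk(q,s,P);return np.r_[(r.inv()*Rt).as_rotvec(),(y-x)*3,.01*(q-q0)]
    l=least_squares(f,np.clip(q0,lo+.01,hi-.01),bounds=(lo,hi));r,y=fk(l.x,s,P)
    return l.x,np.linalg.norm((r.inv()*Rt).as_rotvec())+np.linalg.norm(y-x)
E
python3 - <<'E'
from plan import *
from bench import bot
q=bot.state()['joints'];print(q)
for deg in [98,115,130,147,165,186,205]:
    psi=np.radians(deg);d=np.array([np.cos(psi),np.sin(psi),0])
    lip=H-.025*d+np.array([0,0,.03])
    for q0 in [np.array([.5,.3,0,1.9,0,.9,0.]),q]:
        Q=q0;out=[]
        for th in np.radians([0,20,40,50,60]):
            lz=lip+np.array([0,0,.03 if th<.1 else 0])
            Q,e=ik(*pose(psi,th,lz),Q);out.append((round(e,3),round(min((Q-lo).min(),(hi-Q).min()),2)))
        print(deg,out,Q)
E
```

```text
[ 0.295  0.199 -0.678  1.716  0.131  1.269 -0.991]
98 [(np.float64(0.0), np.float64(0.79)), (np.float64(0.0), np.float64(0.66)), (np.float64(0.0), np.float64(0.58)), (np.float64(0.0), np.float64(0.5)), (np.float64(0.0), np.float64(0.44))] [-0.22   0.273  0.298  2.131  1.297  0.972 -2.298]
98 [(np.float64(0.0), np.float64(0.8)), (np.float64(0.0), np.float64(0.66)), (np.float64(0.0), np.float64(0.58)), (np.float64(0.0), np.float64(0.5)), (np.float64(0.0), np.float64(0.44))] [ 0.267  0.271 -0.259  2.133  1.38   1.111 -2.338]
115 [(np.float64(0.0), np.float64(0.81)), (np.float64(0.0), np.float64(0.61)), (np.float64(0.0), np.float64(0.41)), (np.float64(0.0), np.float64(0.38)), (np.float64(0.0), np.float64(0.28))] [-0.077  0.154  0.192  2.286  1.62   0.777 -2.351]
115 [(np.float64(0.0), np.float64(0.8)), (np.float64(0.0), np.float64(0.65)), (np.float64(0.0), np.float64(0.47)), (np.float64(0.0), np.float64(0.38)), (np.float64(0.0), np.float64(0.29))] [ 0.417  0.162 -0.354  2.284  1.636  0.871 -2.343]
130 [(np.float64(0.0), np.float64(0.8)), (np.float64(0.0), np.float64(0.56)), (np.float64(0
[... 1635 characters left out ...]
0), np.float64(0.61)), (np.float64(0.0), np.float64(0.48)), (np.float64(0.0), np.float64(0.0)), (np.float64(0.001), np.float64(0.0)), (np.float64(0.029), np.float64(0.0))] [ 1.958  0.479 -1.27   2.211 -1.19   0.421  2.021]
205 [(np.float64(0.0), np.float64(0.78)), (np.float64(0.0), np.float64(0.66)), (np.float64(0.0), np.float64(0.38)), (np.float64(0.0), np.float64(0.14)), (np.float64(0.0), np.float64(0.0))] [ 1.352  0.324 -0.492  2.088 -1.19   0.966  2.166]
205 [(np.float64(0.0), np.float64(0.52)), (np.float64(0.0), np.float64(0.33)), (np.float64(0.0), np.float64(0.0)), (np.float64(0.0), np.float64(0.0)), (np.float64(0.0), np.float64(0.0))] [ 1.921  0.676 -1.27   2.055 -0.643  0.627  1.764]
```

Run:
```python
from plan import *
from h import *
for nm in ['top','scene']:
    f=dict(np.load(nm+'.npz'));W=cloud(f)
    for a,b,c,d in [(.5,.7,-.48,-.33),(.4,.5,-.5,-.36),(.5,.65,-.2,-.05)]:
        m=(W[...,0]>a)&(W[...,0]<b)&(W[...,1]>c)&(W[...,1]<d)&(W[...,2]<.4);q=W[m];q=q[np.argsort(-q[:,2])][[0,3,8,15]];print(nm,q.ravel())
psi=np.radians(120);d=np.array([np.cos(psi),np.sin(psi),0]);n=np.array([-d[1],d[0],0])
base=H-.028*d-.006*n; base[2]=0
Q=np.array([0.295,0.199,-0.678,1.716,0.131,1.269,-0.991]);x0=None
for th,z in [(0,.25),(10,.24),(20,.225),(25,.213),(30,.203),(40,.19),(50,.182),(60,.18)]:
    Rt,x=pose(psi,np.radians(th),base+[0,0,z]);Q,e=ik(Rt,x,Q)
    if x0 is None:x0=x;print('level TCP',x,'tool quat',Rt.as_quat())
    print(th,x-x0,np.radians(th)*np.array([-d[1],d[0],0]),round(e,4),Q,min((Q-lo).min(),(hi-Q).min()))
```

```text
top [ 0.5   -0.431  0.223  0.501 -0.435  0.22   0.504 -0.433  0.218  0.508
 -0.44   0.215]
top [ 0.497 -0.431  0.225  0.498 -0.426  0.219  0.495 -0.417  0.217  0.492
 -0.417  0.215]
top [ 0.604 -0.161  0.199  0.602 -0.161  0.194  0.598 -0.158  0.182  0.593
 -0.146  0.163]
scene [ 0.502 -0.428  0.217  0.502 -0.419  0.215  0.501 -0.433  0.214  0.51
 -0.437  0.21 ]
scene [ 0.495 -0.415  0.215  0.497 -0.41   0.215  0.492 -0.415  0.213  0.496
 -0.41   0.212]
scene [ 0.602 -0.157  0.192  0.597 -0.153  0.19   0.602 -0.158  0.188  0.604
 -0.156  0.179]
level TCP [ 0.545 -0.379  0.302] tool quat [0.966 0.259 0.    0.   ]
0 [0. 0. 0.] [-0. -0.  0.] 0.0001 [ 0.83   0.447 -0.387  1.444  0.171  1.284 -0.618] 0.7162906489586824
10 [-0.005  0.009  0.004] [-0.151 -0.087  0.   ] 0.0001 [ 0.807  0.332 -0.381  1.596  0.239  1.096 -0.688] 0.7223743405774825
20 [-0.011  0.02   0.001] [-0.302 -0.175  0.   ] 0.0001 [ 0.763  0.233 -0.369  1.753  0.35   0.903 -0.813] 0.6231547653950753
25 [-0.015  0.026 -0.006] [-0.378 -0.218  0.   ] 0.0 [ 0.728  0.195 -0.357  1.835  0.439  0.804 -0.914] 0.5846973873998274
30 [-0.019  0.032 -0.012] [-0.453 -0.262  0.   ] 0.0001 [ 0.684  0.161 -0.341  1.915  0.56   0.717 -1.049] 0.5269169063900914
40 [-0.027  0.046 -0.018] [-0.605 -0.349  0.   ] 0.0002 [ 0.587  0.113 -0.318  2.064  0.917  0.608 -1.445] 0.41833489333607116
50 [-0.035  0.06  -0.022] [-0.756 -0.436  0.   ] 0.0003 [ 0.513  0.105 -0.332  2.2    1.373  0.632 -1.95 ] 0.370494194906672
60 [-0.044  0.075 -0.023] [-0.907 -0.524  0.   ] 0.0002 [ 0.459  0.143 -0.368  2.308  1.727  0.795 -2.354] 0.26156226704343233
```

Straw top is about 0.20 and the thumbscrew top about 0.22. The tray will pass at 0.27 underside height. I'll pour along yaw 120°, with the lip behind the hopper centre.

>>> {"method": "send_rows", "body": {"increments": [{"jaw":0.0,"dx":0.001,"dy":-0.01,"dz":0,"rx":0,"ry":0,"rz":-0.01},{"jaw":0.0,"dx":0.002,"dy":-0.03,"dz":0,"rx":0,"ry":0,"rz":-0.03},{"jaw":0.0,"dx":0.004,"dy":-0.06,"dz":0,"rx":0,"ry":0,"rz":-0.06},{"jaw":0.0,"dx":0.007,"dy":-0.095,"dz":0,"rx":0,"ry":0,"rz":-0.1},{"jaw":0.0,"dx":0.009,"dy":-0.13,"dz":0,"rx":0,"ry":0,"rz":-0.14},{"jaw":0.0,"dx":0.012,"dy":-0.165,"dz":0,"rx":0,"ry":0,"rz":-0.18},{"jaw":0.0,"dx":0.014,"dy":-0.2,"dz":0,"rx":0,"ry":0,"rz":-0.22},{"jaw":0.0,"dx":0.017,"dy":-0.235,"dz":0,"rx":0,"ry":0,"rz":-0.26},{"jaw":0.0,"dx":0.019,"dy":-0.27,"dz":0,"rx":0,"ry":0,"rz":-0.3},{"jaw":0.0,"dx":0.022,"dy":-0.305,"dz":0,"rx":0,"ry":0,"rz":-0.34},{"jaw":0.0,"dx":0.024,"dy":-0.34,"dz":0,"rx":0,"ry":0,"rz":-0.38},{"jaw":0.0,"dx":0.027,"dy":-0.375,"dz":0,"rx":0,"ry":0,"rz":-0.41}]}}

```text
clock: 5.25
tool_pos: [0.5341, -0.2563, 0.329]
eef_rot: [-0.001, 0.959, 0.285, -0.001]
contact_force: [0.4, 0.8, -1.9]
finger_gap: 0.157
grasp_force: 59.5
```

>>> {"method": "send_rows", "body": {"increments": [{"jaw":0.0,"dx":0.002,"dy":-0.035,"dz":0,"rx":0,"ry":0,"rz":-0.02},{"jaw":0.0,"dx":0.004,"dy":-0.065,"dz":0,"rx":0,"ry":0,"rz":-0.03},{"jaw":0.0,"dx":0.006,"dy":-0.09,"dz":0,"rx":0,"ry":0,"rz":-0.04},{"jaw":0.0,"dx":0.008,"dy":-0.11,"dz":0,"rx":0,"ry":0,"rz":-0.05},{"jaw":0.0,"dx":0.009,"dy":-0.12,"dz":-0.01,"rx":0,"ry":0,"rz":-0.06},{"jaw":0.0,"dx":0.009,"dy":-0.126,"dz":-0.02,"rx":0,"ry":0,"rz":-0.06},{"jaw":0.0,"dx":0.009,"dy":-0.126,"dz":-0.029,"rx":0,"ry":0,"rz":-0.06},{"jaw":0.0,"dx":0.009,"dy":-0.126,"dz":-0.029,"rx":0,"ry":0,"rz":-0.06},{"jaw":0.0,"dx":0.009,"dy":-0.126,"dz":-0.029,"rx":0,"ry":0,"rz":-0.06}]}}

```text
clock: 6.15
tool_pos: [0.5448, -0.3783, 0.3012]
eef_rot: [-0.0, 0.966, 0.259, -0.0]
contact_force: [0.4, -0.3, -1.0]
finger_gap: 0.15
grasp_force: 59.5
```

Run:
```python
from h import *
np.set_printoptions(precision=4,suppress=True)
s=bot.state();print(s['clock'],s['joints'],s['tool_pos'],s['eef_rot'],s['finger_gap'],s['grasp_force'],s['contact_force'],s['moment'])
a=grab('scene');b=grab('wrist')
A=cv2.resize(a['pixels'][100:310,260:460],(400,420));cv2.imwrite('pics/l2.png',np.hstack([A,cv2.resize(b['pixels'],(400,300),interpolation=3).repeat(1,0) if 0 else np.vstack([cv2.resize(b['pixels'],(400,300)),np.zeros((120,400,3),np.uint8)])])[:,:,::-1])
```

```text
6.15 [ 0.7858  0.4562 -0.3243  1.4149  0.1461  1.2946 -0.5953] [ 0.5448 -0.3783  0.3012] [-0.0002  0.966   0.2585 -0.    ] 0.14959797920365558 59.47880744934082 [ 0.4444 -0.3184 -1.0082] [ 0.025  -0.0244 -0.009 ]
```

View pics/l2.png

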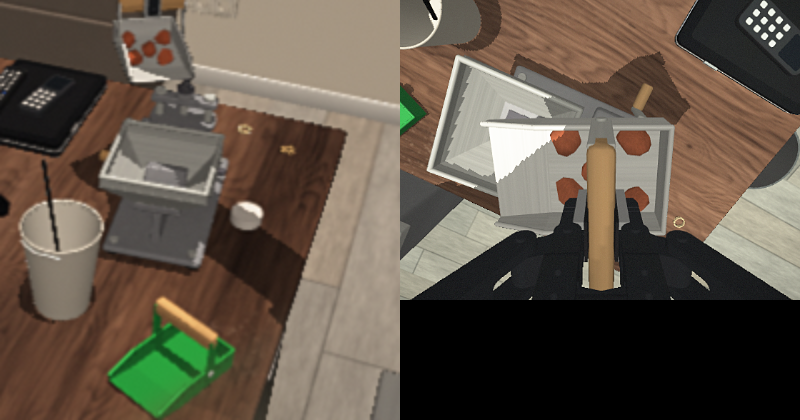

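The wrist view shows all five lumps in the tray, with the spout lip over the hopper, pointing across it. Now I'll tip it slowly.

>>> {"method": "send_rows", "body": {"increments": [{"jaw":0.0,"dx":-0.002,"dy":0.004,"dz":0.002,"rx":-0.06,"ry":-0.035,"rz":0},{"jaw":0.0,"dx":-0.005,"dy":0.009,"dz":0.004,"rx":-0.151,"ry":-0.087,"rz":0},{"jaw":0.0,"dx":-0.008,"dy":0.014,"dz":0.003,"rx":-0.227,"ry":-0.131,"rz":0},{"jaw":0.0,"dx":-0.011,"dy":0.02,"dz":0.001,"rx":-0.302,"ry":-0.175,"rz":0},{"jaw":0.0,"dx":-0.013,"dy":0.023,"dz":-0.003,"rx":-0.34,"ry":-0.196,"rz":0},{"jaw":0.0,"dx":-0.015,"dy":0.026,"dz":-0.006,"rx":-0.378,"ry":-0.218,"rz":0},{"jaw":0.0,"dx":-0.017,"dy":0.029,"dz":-0.009,"rx":-0.415,"ry":-0.24,"rz":0},{"jaw":0.0,"dx":-0.019,"dy":0.032,"dz":-0.012,"rx":-0.453,"ry":-0.262,"rz":0},{"jaw":0.0,"dx":-0.021,"dy":0.036,"dz":-0.014,"rx":-0.491,"ry":-0.284,"rz":0},{"jaw":0.0,"dx":-0.023,"dy":0.039,"dz":-0.015,"rx":-0.53,"ry":-0.306,"rz":0},{"jaw":0.0,"dx":-0.025,"dy":0.043,"dz":-0.017,"rx":-0.567,"ry":-0.327,"rz":0},{"jaw":0.0,"dx":-0.027,"dy":0.046,"dz":-0.018,"rx":-0.605,"ry":-0.349,"rz":0}]}}

```text
clock: 7.45
tool_pos: [0.5179, -0.3325, 0.284]
eef_rot: [0.331, 0.907, 0.242, 0.09]
contact_force: [0.6, -1.0, -1.4]
finger_gap: 0.151
grasp_force: 59.7
```

Run:
```python
from h import *
np.set_printoptions(precision=4,suppress=True)
s=bot.state();print(s['clock'],s['joints'],s['tool_pos'],s['eef_rot'],s['finger_gap'],s['grasp_force'],s['contact_force'],s['moment'])
a=grab('scene');b=grab('wrist')
A=cv2.resize(a['pixels'][100:310,260:460],(400,420));cv2.imwrite('pics/l3.png',np.hstack([A,np.vstack([cv2.resize(b['pixels'],(400,300)),np.zeros((120,400,3),np.uint8)])])[:,:,::-1])
```

```text
7.45 [ 0.5103  0.1299 -0.228   2.0494  0.9253  0.6245 -1.4378] [ 0.5179 -0.3325  0.284 ] [0.3315 0.9074 0.2424 0.0897] 0.15054527738719994 59.65624809265137 [ 0.606  -1.0149 -1.4005] [ 0.7374  0.4844 -0.0216]
```

View pics/l3.png

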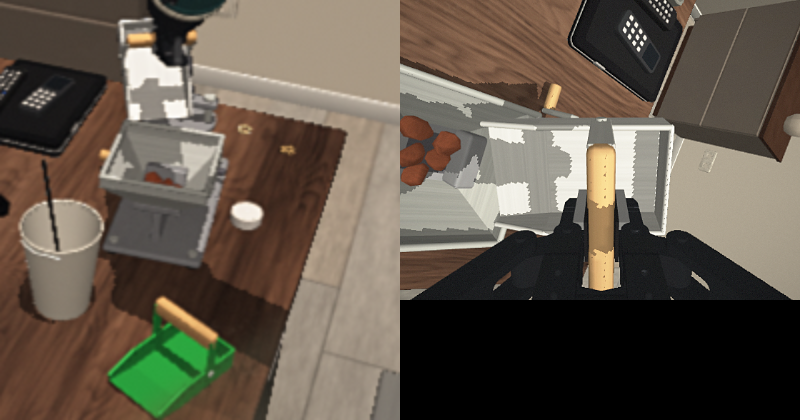

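In this view the lumps are in the hopper (five showing at about (425,150)) and the tray floor looks empty. I'll tip a little further to be sure, level it and carry it back.

>>> {"method": "send_rows", "body": {"increments": [{"jaw":0.0,"dx":-0.005,"dy":0.008,"dz":-0.002,"rx":-0.09,"ry":-0.05,"rz":0},{"jaw":0.0,"dx":-0.01,"dy":0.017,"dz":-0.004,"rx":-0.182,"ry":-0.105,"rz":0},{"jaw":0.0,"dx":-0.01,"dy":0.017,"dz":-0.004,"rx":-0.182,"ry":-0.105,"rz":0},{"jaw":0.0,"dx":-0.01,"dy":0.017,"dz":-0.004,"rx":-0.182,"ry":-0.105,"rz":0},{"jaw":0.0,"dx":-0.003,"dy":0.005,"dz":0.01,"rx":-0.07,"ry":-0.04,"rz":0},{"jaw":0.0,"dx":0.004,"dy":-0.007,"dz":0.03,"rx":0.05,"ry":0.029,"rz":0},{"jaw":0.0,"dx":0.01,"dy":-0.017,"dz":0.04,"rx":0.17,"ry":0.098,"rz":0},{"jaw":0.0,"dx":0.015,"dy":-0.026,"dz":0.045,"rx":0.29,"ry":0.167,"rz":0},{"jaw":0.0,"dx":0.02,"dy":-0.035,"dz":0.048,"rx":0.41,"ry":0.236,"rz":0},{"jaw":0.0,"dx":0.025,"dy":-0.042,"dz":0.048,"rx":0.52,"ry":0.3,"rz":0},{"jaw":0.0,"dx":0.027,"dy":-0.046,"dz":0.048,"rx":0.605,"ry":0.349,"rz":0},{"jaw":0.0,"dx":0.027,"dy":-0.046,"dz":0.048,"rx":0.605,"ry":0.349,"rz":0}]}}

```text
clock: 8.75
tool_pos: [0.5462, -0.3798, 0.334]
eef_rot: [0.016, 0.966, 0.259, 0.008]
contact_force: [0.7, 0.4, -1.9]
finger_gap: 0.155
grasp_force: 59.6
```

Run:
```python
from h import *
np.set_printoptions(precision=4,suppress=True)
s=bot.state();print(s['clock'],s['joints'],s['tool_pos'],s['eef_rot'],s['finger_gap'],s['grasp_force'],s['contact_force'],s['moment'])
a=grab('top');b=grab('wrist')
A=cv2.resize(a['pixels'][185:255,310:420],(440,280));cv2.imwrite('pics/l4.png',np.hstack([A,cv2.resize(b['pixels'],(360,280))])[:,:,::-1])
```

```text
8.75 [ 0.7237  0.414  -0.2369  1.3944  0.1094  1.3117 -0.5646] [ 0.5462 -0.3798  0.334 ] [0.0156 0.9656 0.2594 0.008 ] 0.15524713721474598 59.58545207977295 [ 0.6876  0.4498 -1.853 ] [-0.0069  0.073  -0.0017]
```

View pics/l4.png

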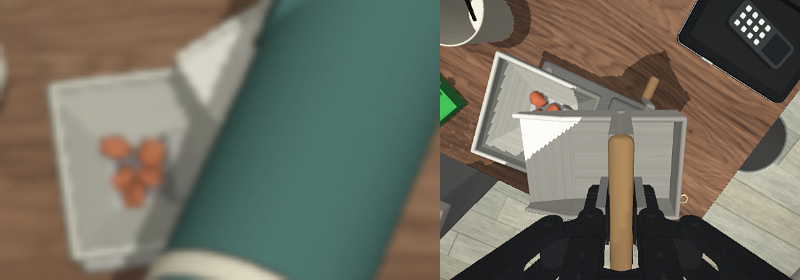

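The top view shows all five lumps in the hopper at about (115–165, 145–200), and the tray is empty. I'll carry it back.

>>> {"method": "send_rows", "body": {"increments": [{"jaw":0.0,"dx":-0.001,"dy":0.02,"dz":0,"rx":0,"ry":0,"rz":0.01},{"jaw":0.0,"dx":-0.004,"dy":0.06,"dz":0,"rx":0,"ry":0,"rz":0.05},{"jaw":0.0,"dx":-0.007,"dy":0.1,"dz":0,"rx":0,"ry":0,"rz":0.09},{"jaw":0.0,"dx":-0.01,"dy":0.14,"dz":0,"rx":0,"ry":0,"rz":0.13},{"jaw":0.0,"dx":-0.013,"dy":0.18,"dz":0,"rx":0,"ry":0,"rz":0.17},{"jaw":0.0,"dx":-0.016,"dy":0.22,"dz":0,"rx":0,"ry":0,"rz":0.21},{"jaw":0.0,"dx":-0.019,"dy":0.26,"dz":0,"rx":0,"ry":0,"rz":0.25},{"jaw":0.0,"dx":-0.022,"dy":0.3,"dz":0,"rx":0,"ry":0,"rz":0.29},{"jaw":0.0,"dx":-0.025,"dy":0.34,"dz":0,"rx":0,"ry":0,"rz":0.33},{"jaw":0.0,"dx":-0.028,"dy":0.38,"dz":0,"rx":0,"ry":0,"rz":0.37},{"jaw":0.0,"dx":-0.031,"dy":0.42,"dz":0,"rx":0,"ry":0,"rz":0.41},{"jaw":0.0,"dx":-0.034,"dy":0.455,"dz":0,"rx":0,"ry":0,"rz":0.44}]}}

```text
clock: 10.05
tool_pos: [0.5109, 0.0789, 0.3327]
eef_rot: [0.016, 0.885, 0.464, 0.011]
contact_force: [1.4, 0.1, -0.9]
finger_gap: 0.156
grasp_force: 59.6
```

>>> {"method": "send_rows", "body": {"increments": [{"jaw":0.0,"dx":-0.002,"dy":0.03,"dz":-0.02,"rx":0,"ry":0,"rz":0.02},{"jaw":0.0,"dx":-0.002,"dy":0.045,"dz":-0.05,"rx":0,"ry":0,"rz":0.03},{"jaw":0.0,"dx":-0.002,"dy":0.045,"dz":-0.09,"rx":0,"ry":0,"rz":0.03},{"jaw":0.0,"dx":-0.002,"dy":0.045,"dz":-0.13,"rx":0,"ry":0,"rz":0.03},{"jaw":0.0,"dx":-0.002,"dy":0.045,"dz":-0.17,"rx":0,"ry":0,"rz":0.03},{"jaw":0.0,"dx":-0.002,"dy":0.045,"dz":-0.2,"rx":0,"ry":0,"rz":0.03},{"jaw":0.0,"dx":-0.002,"dy":0.045,"dz":-0.225,"rx":0,"ry":0,"rz":0.03},{"jaw":0.0,"dx":-0.002,"dy":0.045,"dz":-0.245,"rx":0,"ry":0,"rz":0.03},{"jaw":0.0,"dx":-0.002,"dy":0.045,"dz":-0.255,"rx":0,"ry":0,"rz":0.03},{"jaw":0.0,"dx":-0.002,"dy":0.045,"dz":-0.262,"rx":0,"ry":0,"rz":0.03},{"jaw":0.0,"dx":-0.002,"dy":0.045,"dz":-0.266,"rx":0,"ry":0,"rz":0.03},{"jaw":0.0,"dx":-0.002,"dy":0.045,"dz":-0.266,"rx":0,"ry":0,"rz":0.03}]}}

```text
clock: 11.25
tool_pos: [0.509, 0.1209, 0.0656]
eef_rot: [0.018, 0.88, 0.475, 0.009]
contact_force: [0.5, 0.6, -1.0]
finger_gap: 0.155
grasp_force: 59.5
```

Run:
```python
from h import *
np.set_printoptions(precision=4,suppress=True)
s=bot.state();print(s['clock'],s['joints'],s['tool_pos'],s['eef_rot'],s['finger_gap'],s['grasp_force'],s['contact_force'],s['moment'])
```

```text
11.25 [ 0.092   0.5026 -0.4918  1.9976  0.4075  0.7111 -1.2375] [0.509  0.1209 0.0656] [0.0176 0.8797 0.4752 0.0089] 0.15489799343251434 59.53675925731659 [ 0.5299  0.604  -0.983 ] [ 0.0696  0.0604 -0.0325]
```

>>> {"method": "send_rows", "body": {"increments": [{"jaw":0.0,"dx":0,"dy":0,"dz":0,"rx":0.022,"ry":0.033,"rz":0},{"jaw":0.0,"dx":0,"dy":0,"dz":-0.002,"rx":0.022,"ry":0.033,"rz":0},{"jaw":0.0,"dx":0,"dy":0,"dz":-0.004,"rx":0.022,"ry":0.033,"rz":0},{"jaw":0.0,"dx":0,"dy":0,"dz":-0.005,"rx":0.022,"ry":0.033,"rz":0},{"jaw":0.0,"dx":0,"dy":0,"dz":-0.005,"rx":0.022,"ry":0.033,"rz":0}]}}

```text
clock: 11.75
tool_pos: [0.509, 0.1208, 0.0609]
eef_rot: [0.001, 0.88, 0.475, -0.0]
contact_force: [-1.9, -2.8, 10.5]
finger_gap: 0.156
grasp_force: 61.4
```

Run:
```python
from h import *
np.set_printoptions(precision=4,suppress=True)
s=bot.state();print(s['clock'],s['joints'],s['tool_pos'],s['eef_rot'],s['contact_force'],s['moment'])
f=grab('scene');W=cloud(f);z=W[...,2]
m=(W[...,0]>.38)&(W[...,0]<.6)&(W[...,1]>.05)&(W[...,1]<.22)&(z<.05)&(z>-.02)
q=W[m];print(len(q))
# floor plane / height vs along-tray coordinate
d=np.array([-.839,.545]);a=(q[:,:2]-[.5085,.122])@d;b=(q[:,:2]-[.5085,.122])@[-d[1],d[0]]
for lo in np.arange(-.06,.09,.015):
    k=(a>lo)&(a<lo+.015)&(abs(b)<.03);print(round(lo,3),k.sum(),np.percentile(q[k,2],[10,50,90]) if k.any() else '')
```

```text
11.75 [ 0.1194  0.5257 -0.5082  1.9796  0.3782  0.7294 -1.1977] [0.509  0.1208 0.0609] [ 0.0009  0.8798  0.4754 -0.0003] [-1.8692 -2.826  10.4522] [-0.454   0.528   0.0128]
5856
-0.06 26 [0.0104 0.0282 0.0318]
-0.045 60 [-0.      0.0019  0.0054]
-0.03 117 [-0.0001  0.002   0.004 ]
-0.015 124 [0.0004 0.0025 0.0046]
0.0 134 [0.0009 0.0031 0.0053]
0.015 143 [0.0012 0.0034 0.0052]
0.03 144 [0.0011 0.0029 0.0048]
0.045 141 [0.0029 0.0049 0.0065]
0.06 154 [0.0048 0.0066 0.0088]
0.075 214 [-0.0019  0.0011  0.0103]
```

The tray is seated flat, at the same heights as before. I'll release it, rise and go above the thumbscrew.

>>> {"method": "send_rows", "body": {"increments": [{"jaw":0.3,"dx":0,"dy":0,"dz":0.001,"rx":0,"ry":0,"rz":0},{"jaw":0.6,"dx":0,"dy":0,"dz":0.001,"rx":0,"ry":0,"rz":0},{"jaw":1.0,"dx":0,"dy":0,"dz":0.001,"rx":0,"ry":0,"rz":0},{"jaw":1.0,"dx":0,"dy":0,"dz":0.001,"rx":0,"ry":0,"rz":0},{"jaw":1.0,"dx":0,"dy":0,"dz":0.001,"rx":0,"ry":0,"rz":0},{"jaw":1.0,"dx":0,"dy":0,"dz":0.03,"rx":0,"ry":0,"rz":0},{"jaw":1.0,"dx":0,"dy":0,"dz":0.07,"rx":0,"ry":0,"rz":0},{"jaw":1.0,"dx":0,"dy":0,"dz":0.12,"rx":0,"ry":0,"rz":0},{"jaw":1.0,"dx":0,"dy":0,"dz":0.17,"rx":0,"ry":0,"rz":0},{"jaw":1.0,"dx":0,"dy":0,"dz":0.21,"rx":0,"ry":0,"rz":0},{"jaw":1.0,"dx":0,"dy":0,"dz":0.24,"rx":0,"ry":0,"rz":0},{"jaw":1.0,"dx":0,"dy":0,"dz":0.25,"rx":0,"ry":0,"rz":0}]}}

```text
clock: 13.0
tool_pos: [0.5094, 0.1212, 0.3133]
eef_rot: [0.001, 0.88, 0.475, 0.001]
contact_force: [-0.6, -0.7, 0.2]
finger_gap: 1.001
grasp_force: 0.0
```

>>> {"method": "send_rows", "body": {"increments": [{"jaw":1.0,"dx":0,"dy":-0.02,"dz":0,"rx":0,"ry":0,"rz":0.05},{"jaw":1.0,"dx":0,"dy":-0.06,"dz":0,"rx":0,"ry":0,"rz":0.13},{"jaw":1.0,"dx":-0.005,"dy":-0.105,"dz":0,"rx":0,"ry":0,"rz":0.22},{"jaw":1.0,"dx":-0.01,"dy":-0.15,"dz":0,"rx":0,"ry":0,"rz":0.31},{"jaw":1.0,"dx":-0.015,"dy":-0.195,"dz":0,"rx":0,"ry":0,"rz":0.4},{"jaw":1.0,"dx":-0.02,"dy":-0.24,"dz":0,"rx":0,"ry":0,"rz":0.49},{"jaw":1.0,"dx":-0.03,"dy":-0.285,"dz":0,"rx":0,"ry":0,"rz":0.58},{"jaw":1.0,"dx":-0.04,"dy":-0.33,"dz":0,"rx":0,"ry":0,"rz":0.67},{"jaw":1.0,"dx":-0.05,"dy":-0.375,"dz":0,"rx":0,"ry":0,"rz":0.76},{"jaw":1.0,"dx":-0.055,"dy":-0.42,"dz":0,"rx":0,"ry":0,"rz":0.84},{"jaw":1.0,"dx":-0.055,"dy":-0.46,"dz":0,"rx":0,"ry":0,"rz":0.9},{"jaw":1.0,"dx":-0.055,"dy":-0.49,"dz":0,"rx":0,"ry":0,"rz":0.93}]}}

```text
clock: 14.2
tool_pos: [0.4525, -0.3718, 0.3092]
eef_rot: [-0.0, 0.573, 0.819, -0.001]
contact_force: [0.4, 0.6, 0.5]
finger_gap: 0.999
grasp_force: 0.0
```

>>> {"method": "send_rows", "body": {"increments": [{"jaw":1.0,"dx":0,"dy":-0.03,"dz":0,"rx":0,"ry":0,"rz":0},{"jaw":1.0,"dx":0,"dy":-0.04,"dz":0,"rx":0,"ry":0,"rz":0},{"jaw":1.0,"dx":0,"dy":-0.04,"dz":0,"rx":0,"ry":0,"rz":0},{"jaw":1.0,"dx":0,"dy":-0.04,"dz":0,"rx":0,"ry":0,"rz":0}]}}

```text
clock: 14.6
tool_pos: [0.454, -0.408, 0.3098]
eef_rot: [0.0, 0.573, 0.82, -0.0]
contact_force: [1.2, 0.3, -0.3]
finger_gap: 1.0
grasp_force: 0.0
```

Run:
```python
from h import *
np.set_printoptions(precision=4,suppress=True)
s=bot.state();print(s['clock'],s['joints'],s['tool_pos'],s['eef_rot'])
f=grab('wrist','w5.png');W=cloud(f);z=W[...,2]
m=(z>.195)&(z<.24)&(np.hypot(W[...,0]-.5,W[...,1]+.43)<.05)
q=W[m];print(len(q),q.mean(0),cv2.minAreaRect((q[:,:2]*1000).astype(np.float32)),np.percentile(q[:,2],[5,50,95]))
v,u=np.nonzero(m);print(u.min(),u.max(),v.min(),v.max())
grab('top');grab('scene')
```

```text
14.6 [ 0.9677  0.3535 -0.3756  1.5457  0.1342  1.2675  0.9239] [ 0.454  -0.408   0.3098] [ 0.0001  0.5729  0.8197 -0.0004]
1180 [ 0.4985 -0.4252  0.2135] ((500.4586486816406, -427.58245849609375), (12.443408966064453, 42.81534957885742), 17.48563003540039) [0.2004 0.2158 0.2175]
321 343 225 288
```

View pics/w5.png

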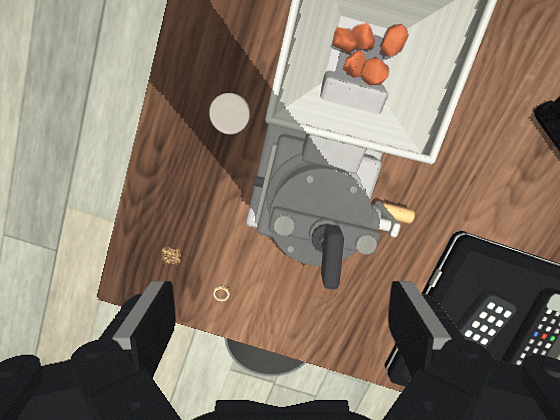

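The wrist view shows the wing at about (332,257), hanging over the housing, and all five lumps in the hopper. Measured centre is (0.5005, −0.428), top 0.216, long axis at yaw 107.5°. That suggests about 1.77 rad to the seat if the seated wing lies along the mill's x. I'll grip it now.

>>> {"method": "send_rows", "body": {"increments": [{"jaw":1.0,"dx":0.03,"dy":-0.013,"dz":0,"rx":0,"ry":0,"rz":-0.045},{"jaw":1.0,"dx":0.0465,"dy":-0.0205,"dz":-0.01,"rx":0,"ry":0,"rz":-0.045},{"jaw":1.0,"dx":0.0465,"dy":-0.0205,"dz":-0.04,"rx":0,"ry":0,"rz":-0.045},{"jaw":1.0,"dx":0.0465,"dy":-0.0205,"dz":-0.07,"rx":0,"ry":0,"rz":-0.045},{"jaw":0.7,"dx":0.0465,"dy":-0.0205,"dz":-0.1,"rx":0,"ry":0,"rz":-0.045},{"jaw":0.6,"dx":0.0465,"dy":-0.0205,"dz":-0.118,"rx":0,"ry":0,"rz":-0.045},{"jaw":0.4,"dx":0.0465,"dy":-0.0205,"dz":-0.123,"rx":0,"ry":0,"rz":-0.045},{"jaw":0.2,"dx":0.0465,"dy":-0.0205,"dz":-0.123,"rx":0,"ry":0,"rz":-0.045},{"jaw":0.0,"dx":0.0465,"dy":-0.0205,"dz":-0.123,"rx":0,"ry":0,"rz":-0.045},{"jaw":0.0,"dx":0.0465,"dy":-0.0205,"dz":-0.123,"rx":0,"ry":0,"rz":-0.045},{"jaw":0.0,"dx":0.0465,"dy":-0.0205,"dz":-0.123,"rx":0,"ry":0,"rz":-0.045}], "newtons": 50}}

```text
clock: 15.85
tool_pos: [0.501, -0.4297, 0.1887]
eef_rot: [0.002, 0.591, 0.806, -0.001]
contact_force: [1.8, 2.7, 7.6]
finger_gap: 0.131
grasp_force: 51.3
```

```bash
cat > st.py <<'E'
from bench import bot
import numpy as np
np.set_printoptions(precision=4,suppress=True)
s=bot.state();q=s['eef_rot'];print(s['clock'],s['joints'],'\n',s['tool_pos'],q,'tooly yaw deg',np.degrees(2*np.arctan2(q[2],q[1]))-90,'gap',s['finger_gap'],s['grasp_force'],'F',s['contact_force'],'M',s['moment'])
E
python3 st.py
```

```text
15.85 [ 0.9073  0.5405 -0.3473  1.5529  0.2012  1.0801  0.8164] 
 [ 0.501  -0.4297  0.1887] [ 0.0017  0.5914  0.8064 -0.0005] tooly yaw deg 17.491165793720697 gap 0.13057130626309904 51.261492880255446 F [1.8111 2.7085 7.5832] M [ 0.4906 -0.2928  0.047 ]
```

Gripped. Turning clockwise now.

>>> {"method": "send_rows", "body": {"increments": [{"jaw":0.0,"dx":0,"dy":0,"dz":0.001,"rx":0,"ry":0,"rz":-0.06},{"jaw":0.0,"dx":0,"dy":0,"dz":0.001,"rx":0,"ry":0,"rz":-0.16},{"jaw":0.0,"dx":0,"dy":0,"dz":0.001,"rx":0,"ry":0,"rz":-0.26},{"jaw":0.0,"dx":0,"dy":0,"dz":0.001,"rx":0,"ry":0,"rz":-0.36},{"jaw":0.0,"dx":0,"dy":0,"dz":0.001,"rx":0,"ry":0,"rz":-0.46},{"jaw":0.0,"dx":0,"dy":0,"dz":0.001,"rx":0,"ry":0,"rz":-0.56},{"jaw":0.0,"dx":0,"dy":0,"dz":0.001,"rx":0,"ry":0,"rz":-0.66},{"jaw":0.0,"dx":0,"dy":0,"dz":0.0005,"rx":0,"ry":0,"rz":-0.76},{"jaw":0.0,"dx":0,"dy":0,"dz":0.0005,"rx":0,"ry":0,"rz":-0.86},{"jaw":0.0,"dx":0,"dy":0,"dz":0.0005,"rx":0,"ry":0,"rz":-0.96},{"jaw":0.0,"dx":0,"dy":0,"dz":0.0005,"rx":0,"ry":0,"rz":-1.0},{"jaw":0.0,"dx":0,"dy":0,"dz":0.0005,"rx":0,"ry":0,"rz":-1.0}]}}

```text
clock: 17.05
tool_pos: [0.501, -0.4296, 0.1882]
eef_rot: [0.001, 0.906, 0.423, -0.0]
contact_force: [6.1, -1.3, -4.3]
finger_gap: 0.129
grasp_force: 49.8
```

```bash
python3 st.py
```

```text
17.05 [ 0.7566  0.5222 -0.1333  1.5577  0.0771  1.0657 -0.0928] 
 [ 0.501  -0.4296  0.1882] [ 0.0008  0.9059  0.4234 -0.0002] tooly yaw deg -39.896663631757434 gap 0.1287764342901039 49.772570451495994 F [ 6.066  -1.2672 -4.2542] M [-0.2728 -1.2149 -0.0479]
```

>>> {"method": "send_rows", "body": {"increments": [{"jaw":0.0,"dx":0,"dy":0,"dz":0,"rx":0,"ry":0,"rz":-0.1},{"jaw":0.0,"dx":0,"dy":0,"dz":0,"rx":0,"ry":0,"rz":-0.2},{"jaw":0.0,"dx":0,"dy":0,"dz":0,"rx":0,"ry":0,"rz":-0.3},{"jaw":0.0,"dx":0,"dy":0,"dz":-0.0005,"rx":0,"ry":0,"rz":-0.4},{"jaw":0.0,"dx":0,"dy":0,"dz":-0.0005,"rx":0,"ry":0,"rz":-0.5},{"jaw":0.0,"dx":0,"dy":0,"dz":-0.0005,"rx":0,"ry":0,"rz":-0.6}]}}

```text
clock: 17.65
tool_pos: [0.5011, -0.4296, 0.1878]
eef_rot: [0.0, 0.991, 0.136, 0.0]
contact_force: [5.5, -0.5, -3.5]
finger_gap: 0.13
grasp_force: 49.9
```

```bash
python3 st.py
```

```text
17.65 [ 0.6657  0.5192 -0.0052  1.5609  0.0034  1.0609 -0.6391] 
 [ 0.5011 -0.4296  0.1878] [0.0004 0.9908 0.1356 0.0001] tooly yaw deg -74.40818207099846 gap 0.13049057019726543 49.85772493676308 F [ 5.5201 -0.5309 -3.5271] M [-0.1931 -1.2112  0.0955]
```

>>> {"method": "send_rows", "body": {"increments": [{"jaw":0.0,"dx":0,"dy":0,"dz":0,"rx":0,"ry":0,"rz":-0.03},{"jaw":0.0,"dx":0,"dy":0,"dz":0,"rx":0,"ry":0,"rz":-0.06}]}}

```text
clock: 17.85
tool_pos: [0.5011, -0.4296, 0.1878]
eef_rot: [0.0, 0.994, 0.107, 0.0]
contact_force: [5.7, -1.6, -2.8]
finger_gap: 0.13
grasp_force: 49.8
```

```bash
python3 st.py
```

```text
17.85 [ 0.6568  0.5192  0.0072  1.5612 -0.0036  1.0607 -0.6911] 
 [ 0.5011 -0.4296  0.1878] [0.0003 0.9942 0.1072 0.    ] tooly yaw deg -77.68667730591277 gap 0.12991453375022619 49.82633380748769 F [ 5.7015 -1.6026 -2.841 ] M [-0.2154 -1.2369  0.0732]
```

>>> {"method": "send_rows", "body": {"increments": [{"jaw":0.0,"dx":0,"dy":0,"dz":0,"rx":0,"ry":0,"rz":-0.03},{"jaw":0.0,"dx":0,"dy":0,"dz":0,"rx":0,"ry":0,"rz":-0.06}]}}

```text
clock: 18.05
tool_pos: [0.5011, -0.4296, 0.1878]
eef_rot: [0.0, 0.997, 0.077, 0.0]
contact_force: [6.1, -1.2, -4.1]
finger_gap: 0.131
grasp_force: 49.8
```

```bash
python3 st.py
```

```text
18.05 [ 0.6479  0.5193  0.0198  1.5615 -0.011   1.0605 -0.7452] 
 [ 0.5011 -0.4296  0.1878] [0.0002 0.997  0.0775 0.0001] tooly yaw deg -81.11269823937896 gap 0.13140989350940627 49.79632794887713 F [ 6.1238 -1.2249 -4.0927] M [-0.2345 -1.3031  0.0781]
```

>>> {"method": "send_rows", "body": {"increments": [{"jaw":0.0,"dx":0,"dy":0,"dz":0,"rx":0,"ry":0,"rz":-0.03},{"jaw":0.0,"dx":0,"dy":0,"dz":0,"rx":0,"ry":0,"rz":-0.06}]}}

```text
clock: 18.25
tool_pos: [0.5011, -0.4296, 0.1877]
eef_rot: [0.0, 0.999, 0.048, 0.0]
contact_force: [6.3, -2.0, -4.0]
finger_gap: 0.131
grasp_force: 50.0
```

```bash
python3 st.py
```

```text
18.25 [ 0.6388  0.5194  0.0327  1.5618 -0.0184  1.0603 -0.7995] 
 [ 0.5011 -0.4296  0.1877] [0.0002 0.9989 0.0475 0.0001] tooly yaw deg -84.55037019104469 gap 0.13126468159301505 50.0281423330307 F [ 6.3031 -1.9929 -4.0296] M [-0.3195 -1.2646  0.4148]
```

Mz jumped from 0.08 to 0.41, so the stop is near. I'll push a little further to confirm.

>>> {"method": "send_rows", "body": {"increments": [{"jaw":0.0,"dx":0,"dy":0,"dz":0,"rx":0,"ry":0,"rz":-0.02},{"jaw":0.0,"dx":0,"dy":0,"dz":0,"rx":0,"ry":0,"rz":-0.02}]}}

```text
clock: 18.45
tool_pos: [0.5011, -0.4296, 0.1877]
eef_rot: [0.0, 0.999, 0.038, -0.0]
contact_force: [5.4, -2.0, -3.4]
finger_gap: 0.133
grasp_force: 52.1
```

```bash
python3 st.py
```

```text
18.45 [ 0.6357  0.5194  0.0369  1.5619 -0.0205  1.0603 -0.8168] 
 [ 0.5011 -0.4296  0.1877] [ 0.0003  0.9993  0.0381 -0.    ] tooly yaw deg -85.63082689699094 gap 0.13299933691901283 52.12619483470917 F [ 5.352  -1.9686 -3.3892] M [-0.3477 -1.2257  0.839 ]
```

>>> {"method": "send_rows", "body": {"increments": [{"jaw":0.0,"dx":0,"dy":0,"dz":0,"rx":0,"ry":0,"rz":-0.03},{"jaw":0.0,"dx":0,"dy":0,"dz":0,"rx":0,"ry":0,"rz":-0.03}]}}

```text
clock: 18.65
tool_pos: [0.5011, -0.4296, 0.1878]
eef_rot: [0.0, 1.0, 0.023, -0.0]
contact_force: [4.9, -1.8, -3.3]
finger_gap: 0.128
grasp_force: 61.8
```

```bash
python3 st.py
```

```text
18.65 [ 0.6311  0.5195  0.0433  1.5621 -0.0241  1.0602 -0.8439] 
 [ 0.5011 -0.4296  0.1878] [ 0.0003  0.9997  0.0232 -0.    ] tooly yaw deg -87.33868623843377 gap 0.12797932659176287 61.83604493387975 F [ 4.9153 -1.7504 -3.2807] M [-0.392  -1.1226  1.3126]
```

The screw is firmly seated (Mz 1.3 N m), with stop onset at tool yaw of about −83.7°. I'll back off a quarter turn, to about +6.5°, which is +1.64 rad from the commanded pose.

>>> {"method": "send_rows", "body": {"increments": [{"jaw":0.0,"dx":0,"dy":0,"dz":0,"rx":0,"ry":0,"rz":0.06},{"jaw":0.0,"dx":0,"dy":0,"dz":0,"rx":0,"ry":0,"rz":0.15},{"jaw":0.0,"dx":0,"dy":0,"dz":0,"rx":0,"ry":0,"rz":0.25},{"jaw":0.0,"dx":0,"dy":0,"dz":0,"rx":0,"ry":0,"rz":0.35},{"jaw":0.0,"dx":0,"dy":0,"dz":0,"rx":0,"ry":0,"rz":0.45},{"jaw":0.0,"dx":0,"dy":0,"dz":0.0005,"rx":0,"ry":0,"rz":0.55},{"jaw":0.0,"dx":0,"dy":0,"dz":0.0005,"rx":0,"ry":0,"rz":0.65},{"jaw":0.0,"dx":0,"dy":0,"dz":0.0005,"rx":0,"ry":0,"rz":0.75},{"jaw":0.0,"dx":0,"dy":0,"dz":0.0005,"rx":0,"ry":0,"rz":0.85},{"jaw":0.0,"dx":0,"dy":0,"dz":0.0005,"rx":0,"ry":0,"rz":0.95},{"jaw":0.0,"dx":0,"dy":0,"dz":0.0005,"rx":0,"ry":0,"rz":1.05},{"jaw":0.0,"dx":0,"dy":0,"dz":0.0005,"rx":0,"ry":0,"rz":1.15}]}}

```text
clock: 19.85
tool_pos: [0.501, -0.4296, 0.1884]
eef_rot: [0.001, 0.825, 0.565, -0.0]
contact_force: [5.4, 0.6, -1.6]
finger_gap: 0.131
grasp_force: 50.1
```

>>> {"method": "send_rows", "body": {"increments": [{"jaw":0.0,"dx":0,"dy":0,"dz":0,"rx":0,"ry":0,"rz":0.1},{"jaw":0.0,"dx":0,"dy":0,"dz":0,"rx":0,"ry":0,"rz":0.2},{"jaw":0.0,"dx":0,"dy":0,"dz":0.0005,"rx":0,"ry":0,"rz":0.3},{"jaw":0.0,"dx":0,"dy":0,"dz":0.0005,"rx":0,"ry":0,"rz":0.4},{"jaw":0.0,"dx":0,"dy":0,"dz":0.0005,"rx":0,"ry":0,"rz":0.46},{"jaw":0.0,"dx":0,"dy":0,"dz":0.0005,"rx":0,"ry":0,"rz":0.49},{"jaw":0.0,"dx":0,"dy":0,"dz":0.0005,"rx":0,"ry":0,"rz":0.49},{"jaw":0.0,"dx":0,"dy":0,"dz":0.0005,"rx":0,"ry":0,"rz":0.49}]}}

```text
clock: 20.65
tool_pos: [0.5009, -0.4296, 0.1887]
eef_rot: [0.001, 0.665, 0.747, -0.0]
contact_force: [5.6, -0.8, -3.0]
finger_gap: 0.127
grasp_force: 49.9
```

```bash
python3 st.py
python3 - <<'E'
from h import *
np.set_printoptions(precision=3,suppress=True)
b=grab('wrist');a=grab('scene')
W=cloud(b);m=(W[...,2]>.195)&(W[...,2]<.222)&(np.hypot(W[...,0]-.501,W[...,1]+.4296)<.03)
q=W[m];print(len(q),cv2.minAreaRect((q[:,:2]*1000).astype(np.float32)))
cv2.imwrite('pics/l6.png',np.hstack([cv2.resize(a['pixels'],(400,300)),cv2.resize(b['pixels'],(400,300))])[:,:,::-1])
E
```

```text
20.65 [ 0.8792  0.5357 -0.3069  1.5535  0.177   1.0774  0.6443] 
 [ 0.5009 -0.4296  0.1887] [ 0.0012  0.6652  0.7467 -0.0003] tooly yaw deg 6.606043780639368 gap 0.12708888763197626 49.85465236772143 F [ 5.6014 -0.7755 -3.0236] M [-0.0902 -1.2415  0.0192]
5994 ((500.9790344238281, -427.2330627441406), (35.887359619140625, 36.29812240600586), 50.128055572509766)
```

View pics/l6.png

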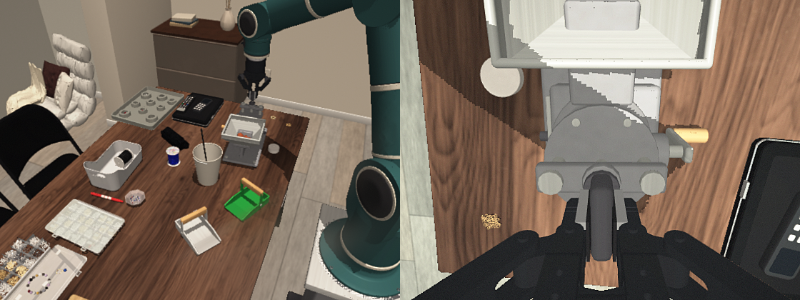

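The wrist view shows the wing held square between the pads at about (603,215). The scene view shows the tray upright and empty and the other things in place. Handing in.

```bash
python3 -c "
from bench import bot
print(bot.hand_in())"
```

```text
the job is handed in; nothing more can be done
None
```

The job is handed in at about 21 s of the 72 s allowed: all five lumps are in the hopper, the empty tray is upright back in its original spot, and the thumbscrew was seated, backed off a quarter turn and is still gripped; the hand-in returned no verdict.

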